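# Put the ink roller away in the drawer

### The job

Put the ink roller that lies on the pale stone inking slab away: lay it flat in the open top drawer of the little wooden chest, setting it down rather than dropping it, and let go of it. Then push that drawer fully shut without slamming it. Leave the lower drawer shut and the other things on the table and on the chest where they are.

Things in the scene. Friction and masses are not known exactly. Their poses are not given: they have to be found in the camera images.
- brayer: Ink roller: pale wood handle, steel fork, black rubber roller (does not turn); 170 mm long, 72 wide, 34 high, 0.11-0.22 kg. Origin on its underside; x along the handle to the roller, z up as it lies flat. Handle x -85 to 15 mm, 24 wide, 22 high. Fork bar at x = 40 (72 wide); roller axis at x = 68, 34 diameter, 62 long across y. Starts flat on the slab at any yaw.
- brayer_grip (a point): Good place to grip the ink roller, close to its centre of mass: on the middle line of the handle, 12 mm behind the origin, 11 mm above the underside; same axes as brayer. Grip across the 24 mm width (y).
- slab: Fixed pale stone inking slab, 260 x 260 x 8 mm, flat on the table; origin under its centre, top 8 mm above the origin. It may be on either side of the robot, the chest on the other side.
- chest: Wooden two-drawer chest, fixed, 260 mm wide (y), 260 deep, 170 high. Origin on the table under the middle of its front face; x points into the chest, z up. Drawers slide out to -x. It stands to the robot's left or right.
- chest_edge (a point): Middle of the upper front edge of the chest's top board (15 mm behind the chest's front face, 170 mm above the table); axes as the chest. The board is 12 mm thick. The open part of the top drawer lies before this edge.
- unit_drawer0 (a joint): How far the top drawer is pulled out, m: 0 is fully shut, it starts 0.13 to 0.155 open (most possible 0.18). It slides with about 1 N of friction, no spring or latch, and stays where it is left; the drawer weighs 0.6 kg.
- unit_drawer1 (a joint): The same for the lower drawer, which starts shut.
- drawer_floor (a point): Centre of the top drawer's inner floor, 100 mm above the table; moves with the drawer; axes as the chest. Inside: x within 107 mm, y within 109 mm, walls 48 mm high, front panel 57 mm high; 57 mm headroom when shut. Open from above only from x = -107 mm to x = -114 mm + joint value (124 to 149 mm long): too short for the ink roller lengthwise, enough with it crosswise (along y).
- unit_drawer0_handle (a point): Middle of the dark steel bar handle of the top drawer, 35 mm out from the front panel, 32 mm above the drawer's inner floor, 120 mm long along y, about 10 mm thick; moves with the drawer; axes as the chest. The drawer can be pushed shut at this bar or at the front panel.
- jar: Bystander: clear jar with a white lid, 76 mm across, 90 mm tall, standing on the chest's top. Origin under its centre.
- tin: Bystander: steel ink tin, 60 mm across, 60 mm tall, on the table just before the slab, on the robot's side. Origin under its centre.
- knife: Bystander: ink knife with a dark wooden handle and a flat steel blade, 190 mm long, 18 mm high, on the table beyond the slab. Origin at its middle, underside; x along it to the blade.
- tape: Bystander: roll of yellow tape lying flat on top of the chest beside the jar, 96 mm across, 25 mm high. Origin under its centre.
Things that resemble listed ones, but are neither listed nor needed, are in the scene too. There is more than one size of the brayer; the job needs the middle-sized.

How it is judged:
On the way:
1. the ink roller lies flat on the floor of the still open top drawer, released (x of brayer in the frame of drawer_floor between -0.108 and 0.108 m and y of brayer in the frame of drawer_floor between -0.11 and 0.11 m and z of brayer in the frame of drawer_floor between -0.006 and 0.012 m and angle between brayer's own z axis and vertical below 0.3 rad and contact force between the fingers and brayer below 0.1 N and linear speed of brayer below 0.03 m/s and value of joint unit_drawer0 above 0.09 m), for 0.2 s.
At the end, for the whole second after the job is handed in: The ink roller lies flat (within 0.3 rad) on the floor of the top drawer, inside its walls, released and at rest; the top drawer is shut to within 6 mm and the lower one to within 10 mm (x of brayer in the frame of drawer_floor between -0.108 and 0.108 m and y of brayer in the frame of drawer_floor between -0.11 and 0.11 m and z of brayer in the frame of drawer_floor between -0.006 and 0.012 m and angle between brayer's own z axis and vertical below 0.3 rad and contact force between the fingers and brayer below 0.1 N and linear speed of brayer below 0.03 m/s and value of joint unit_drawer0 below 0.006 m and value of joint unit_drawer1 below 0.01 m); the robot touches nothing.
It fails at once if the ink roller is dropped or thrown (moves faster than 1 m/s, a fall of 5 cm, while not held) (linear speed of brayer above 1 m/s and contact force between the fingers and brayer below 0.05 N).
It fails at once if the drawer is slammed (closes faster than 0.6 m/s) (velocity of joint unit_drawer0 below -0.6 m/s).
It fails at once if the jar, tin, knife or tape is moved by more than 4 cm (distance of any of knife, tin, jar, tape from where it was at the start of the episode above 0.04 m).
It also fails if it takes over 58 s, if anything falls off the work surface, if the arm or the gripper's body presses on something with over 40 N, if the wrist force passes 120 N, or if a joint passes its speed limit or range.

### The arm

A 7-joint arm with a two-finger parallel gripper is mounted at the origin on the work surface. World frame = base frame: x ahead of the robot, y to its left, z up, the work surface at z = 0. Lengths are in m, angles in rad, forces in N, time in s.
With the tool pointing down it reaches from about 0.425 to 0.925 m from the base axis. Payload 6.8 kg.
Tool frame: the origin (TCP) lies at the very end of the fingers, on their centre line; the grasp point (between the pads) lies 19 mm behind it; z points along the fingers, y is the line along which they close (so a half turn about z gives the same grasp; the last joint's range is limited). The gripper opens to 85 mm and grips with 20 to 120 N. Pads are 22 mm wide; open, the fingers measure 114 mm over their backs; the gripper's body (76 mm by 85 mm) begins 54 mm behind the grasp point. The pads swing forward as they close: fully open they stand 13 mm farther back than shut.
Start: joints at [1.07, 0.477, 0.022, 1.555, -0.011, 1.109, -0.083], TCP at [0.258, -0.624, 0.231] pointing down, gripper open.
Joint ranges: [-2.96, 2.96], [-0.34, 2.1], [-1.41, 1.46], [0.24, 2.44], [-1.37, 4.51], [0.17, 1.92], [-2.96, 2.96]. Speed limits (rad/s): [2.39, 2.39, 3.14, 3.14, 3.14, 3.14, 3.14].

### API

Orientations are given as a rotation vector (axis times angle).
In Python, from bench import get_obs, viewer, r gives the robot as it stands. The module is installed in compiled form; this text tells all that it offers.
- The arm moves only by the tool play_rows, never from a script. Its argument "commands" is a list that holds one entry, the list of rows, each a list of 5 numbers: the gripper's target within -1 to 1 (shut at 1, half-way at 0, fully open at -1), then the shift along the tool's x, y, z scaled (see below), then the turn about the tool's z scaled (see below). A call has 1 to 12 rows; each row is the pose to reach, as a shift and turn from the pose commanded when the call began, along the tool's axes at that moment; what a row does not reach only later rows make up. The controller multiplies each number of a shift by 0.2 m and each number of a turn by pi/2 rad. A row lasts 1/12 s, in which the tool goes at most 41.7 mm and 7.16 degrees, less where a joint would pass 70% of its speed; a pose out of reach is approached as far as the arm can. A call with a number of a shift or a turn outside -1 to 1 is refused whole. A call with a gripper value outside its range is refused whole. The fingers move at their own pace and stop on an object; "grip_force" is the grip in N (left out, the last holds). Time passes only in rows, so rows that repeat a pose let the fingers close. It gives the time, the measured TCP pose, the force, the opening and the grip force at its end, in the units of the state.
- get_obs(): the state, without advancing time (a new reading comes with each control period).
- viewer.grab_frame(name): name is "scene" or "top" or "wrist"; returns a dict with "pixels" (384x512x3 uint8, red, green, blue), "fovy" (degrees; the focal length in pixels is half the picture's height over the tangent of half this angle, whatever the lens; pixels are square), "cx", "cy" (the principal point, pixels), "world_to_cam" (4x4, takes a point from world to camera coordinates); the wrist camera has in their place "hand_eye" (4x4, takes a point from camera to tool coordinates, whose origin is the TCP and whose axes are the flange's). Camera axes: x right, y up, looking along -z (the intrinsics and any distortion apply to the point x, -y, -z); pixel columns grow to the right and rows downward; lengths in m; the calibration is good to about 2 mm. A picture is of the moment at which its call begins: read the wrist's pose just before it. There is no depth.
- r.hand_in(): hands the job in; it is judged then, once.
Trained networks look in a picture, given as the dict that the camera call returned (one of the last four; its "shot" number tells which), for a name from the list of things; names that differ only in an ending like _2 or _b are one class to them, and where a whole thing is asked for, a point or a joint stands for the part that bears it (a point fixed in the world has none). Each returns a list of dicts, best first, with "score" (0 to 1); they miss things now and then, are a little off and sometimes report something else, mostly with a low value. They report only what shows in the picture. A call takes as long as a camera call. They do not tell look-alikes from the thing itself.
- viewer.trace(picture, thing): "pixels" (384x512 bool, what is visible of it) and "rect" ([left, top, right, bottom] in pixels, round what is visible of it).
The state is a dict: "clock": time; "joints": joint angles; "qvel": joint speeds; "tau": joint torques, N m; "tcp_pos": TCP position; "orientation": TCP orientation; "contact_force": force on the tool from outside, world axes, zero at the start; "moment": the same for the moment, N m; "grip_width": finger opening in m; "gripper_force": force on a finger pad.
Only numpy, scipy, OpenCV 4.12 (cv2) and the standard library are available. Lean on these libraries where they do the work, as an engineer would, in place of code of your own. Each camera call takes 0.05 s, during which the arm holds its last target. There are 200 camera calls.

## Working session

There is one attempt and no reset: what is moved stays moved. The work goes in short steps, Python scripts to look and compute and a tool call to move; the robot and the scene stay as the last step left them, time stands still between calls to the robot, and variables do not carry over. Pictures are saved under pics/ and viewed, at most 10 in all, crops included, and the job is handed in when it is done.

Besides the shell and the picture viewer there is one more tool, called after "Call:" as a command line: name --argument value ..., lists and objects as JSON in quotes. play_rows: Moves the arm, as the interface text tells. Shifts and turns lie within -1 to 1; 1 stands for 0.2 m of shift or pi/2 rad of turn. Its arguments: {"type":"object","properties":{"commands":{"type":"array","items":{"type":"array","items":{"type":"array","items":{"type":"number","minimum":-1,"maximum":1}}}},"grip_force":{"type":"number"}},"required":["commands"]}

```bash
mkdir -p pics; cat > h.py <<'E'
import numpy as np, cv2
from bench import get_obs, viewer, r
from scipy.spatial.transform import Rotation as R
def K(p):
    f=p["pixels"].shape[0]/2/np.tan(np.radians(p["fovy"])/2); return f
def w2c(p,o=None):
    if "world_to_cam" in p: return np.array(p["world_to_cam"])
    T=np.eye(4);T[:3,:3]=R.from_rotvec(o["orientation"]).as_matrix();T[:3,3]=o["tcp_pos"]
    return np.linalg.inv(T@np.array(p["hand_eye"]))
def ground(p,uv,z,o=None):
    M=np.linalg.inv(w2c(p,o));f=K(p);uv=np.atleast_2d(uv).astype(float)
    d=np.c_[(uv[:,0]-p["cx"])/f,-(uv[:,1]-p["cy"])/f,-np.ones(len(uv))]@M[:3,:3].T
    c=M[:3,3]; return c+d*((z-c[2])/d[:,2])[:,None]
def proj(p,X,o=None):
    X=np.atleast_2d(X);c=(w2c(p,o)@np.c_[X,np.ones(len(X))].T).T;f=K(p)
    return np.c_[p["cx"]-f*c[:,0]/c[:,2],p["cy"]+f*c[:,1]/c[:,2]]
def save(p,n): cv2.imwrite("pics/"+n,p["pixels"][:,:,::-1])
E
python3 - <<'E'
from h import *
o=get_obs();print({k:np.round(v,3) for k,v in o.items()})
ps=[viewer.grab_frame(n) for n in("scene","top")]
cv2.imwrite("pics/a.png",cv2.resize(np.vstack([p["pixels"] for p in ps])[:,:,::-1],(400,600)) if 0 else ps[1]["pixels"][:,:,::-1])
save(ps[0],"s.png")
for p in ps:
    print({k:(np.round(v,3).tolist() if k!="pixels" else 0) for k,v in p.items()})
    for t in("brayer","slab","chest","unit_drawer0","jar","tin","knife","tape","unit_drawer0_handle"):
        print(t,[(round(d["score"],2),np.round(d["rect"]).tolist()) for d in viewer.trace(p,t)][:4])
E
```

```text
{'clock': np.float64(0.0), 'joints': array([ 1.07 ,  0.478,  0.022,  1.556, -0.011,  1.109, -0.083]), 'qvel': array([-0.001, -0.002,  0.   , -0.   , -0.001, -0.001,  0.   ]), 'tau': array([-1.0000e-03, -5.9645e+01,  1.6080e+00, -2.8120e+01,  1.3000e-02,
        1.0000e-02, -0.0000e+00]), 'tcp_pos': array([ 0.258, -0.623,  0.23 ]), 'orientation': array([-3.079e+00, -6.130e-01,  1.000e-03]), 'contact_force': array([0.636, 0.235, 0.226]), 'moment': array([-0.03 , -0.029, -0.026]), 'gripper_force': np.float64(0.0), 'grip_width': np.float64(0.085)}
{'pixels': 0, 'fovy': 43.826, 'cx': 267.06, 'cy': 181.855, 'world_to_cam': [[0.671, -0.742, -0.003, -0.417], [0.703, 0.635, 0.32, -0.38], [-0.236, -0.217, 0.947, -1.173], [0.0, 0.0, 0.0, 1.0]], 'shot': 1}
brayer [(0.87, [296.0, 196.0, 358.0, 250.0]), (0.73, [289.0, 323.0, 340.0, 353.0]), (0.58, [130.0, 163.0, 197.0, 242.0])]
slab [(0.87, [255.0, 156.0, 391.0, 289.0])]
chest [(0.82, [127.0, 2.0, 311.0, 167.0])]
unit_drawer0 [(0.8, [128.0, 58.0, 228.0, 165.0]), (0.67, [303.0, 192.0, 357.0, 247.0]), (0.39, [224.0, 129.0, 234.0, 143.0])]
jar [(0.76
[... 333 characters left out ...]
0.016, -1.0, -0.006, -0.056], [0.982, 0.014, 0.189, -0.554], [-0.189, -0.009, 0.982, -1.069], [0.0, 0.0, 0.0, 1.0]], 'shot': 2}
brayer [(0.98, [193.0, 215.0, 228.0, 290.0]), (0.79, [289.0, 173.0, 340.0, 195.0]), (0.61, [356.0, 240.0, 380.0, 282.0])]
slab [(0.72, [265.0, 143.0, 355.0, 227.0])]
chest [(0.7, [114.0, 76.0, 237.0, 232.0]), (0.41, [116.0, 160.0, 207.0, 231.0])]
unit_drawer0 [(0.64, [113.0, 156.0, 212.0, 236.0]), (0.48, [206.0, 179.0, 215.0, 184.0])]
jar [(0.68, [180.0, 110.0, 208.0, 141.0])]
tin [(0.75, [317.0, 218.0, 336.0, 245.0])]
knife [(0.88, [277.0, 132.0, 337.0, 141.0])]
tape [(0.82, [141.0, 106.0, 177.0, 134.0]), (0.16, [317.0, 221.0, 334.0, 242.0])]
unit_drawer0_handle []
```

View pics/s.png

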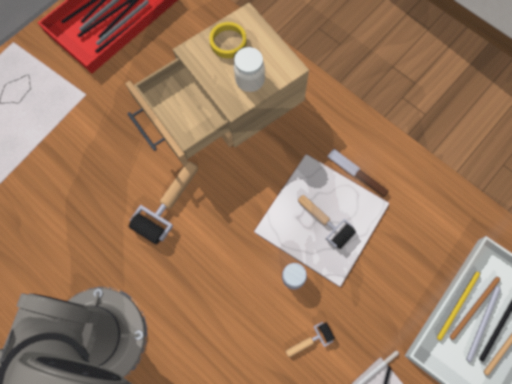

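View pics/a.png

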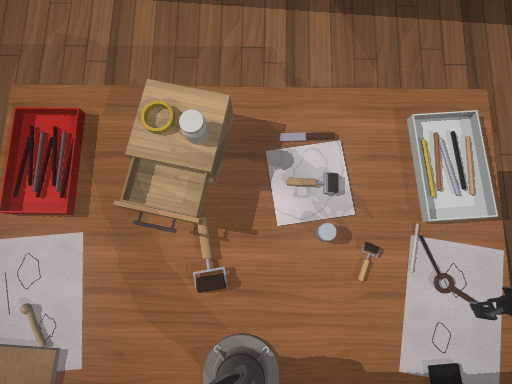

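The top view shows three rollers: a large one on the table at (210,255), one on the slab at (315,183) and a small one at (368,261). The one on the slab fits: middle size, and it's on the pale slab. The chest is on the left with its drawer open, front at about (160,210). I'll confirm with enlarged crops and measure.

```bash
python3 - <<'E'
from h import *
ps=[viewer.grab_frame(n) for n in("scene","top")]
a=cv2.resize(ps[1]["pixels"][70:245,105:240],None,fx=3,fy=3,interpolation=cv2.INTER_CUBIC)
b=cv2.resize(ps[1]["pixels"][130:235,260:360],None,fx=3,fy=3,interpolation=cv2.INTER_CUBIC)
c=np.zeros((525,710,3),np.uint8);c[:525,:405]=a;c[:315,410:710]=b
cv2.imwrite("pics/c.png",c[:,:,::-1])
for p in ps:
    for d in viewer.trace(p,"brayer"):
        v,u=np.nonzero(d["pixels"]);
        G=ground(p,np.c_[u,v],0.008+0.013)[:,:2].astype(np.float32)
        q=cv2.minAreaRect(G*1000);print(d["score"],np.round(G.mean(0),3),np.round(q[0]),np.round(q[1]),round(q[2],1))
    for t,z in(("jar",.17),("tape",.18),("tin",.03),("slab",.008),("knife",.009)):
        d=viewer.trace(p,t)[0];v,u=np.nonzero(d["pixels"]);print(t,np.round(ground(p,np.c_[u,v],z).mean(0),3))
E
```

```text
0.95 [ 0.349 -0.395] [ 337. -397.] [ 47. 123.] 76.9
0.58 [ 0.598 -0.24 ] [ 600. -223.] [165.  70.] 85.5
0.55 [0.335 0.111] [364. 117.] [237. 108.] 10.1
jar [ 0.558 -0.252  0.17 ]
tape [0.755 0.256 0.18 ]
tin [ 0.432 -0.262  0.03 ]
slab [ 0.597 -0.215  0.008]
knife [ 0.761 -0.207  0.009]
0.89 [ 0.351 -0.394] [ 340. -390.] [ 53. 121.] 69.5
0.88 [ 0.595 -0.243] [ 595. -224.] [ 71. 166.] 0.8
0.66 [0.329 0.11 ] [362. 116.] [236. 102.] 10.2
0.21 [0.557 0.266] [544. 270.] [299. 220.] 79.3Traceback (most recent call last):
  File "<stdin>", line 13, in <module>
IndexError: list index out of range
```

View pics/c.png

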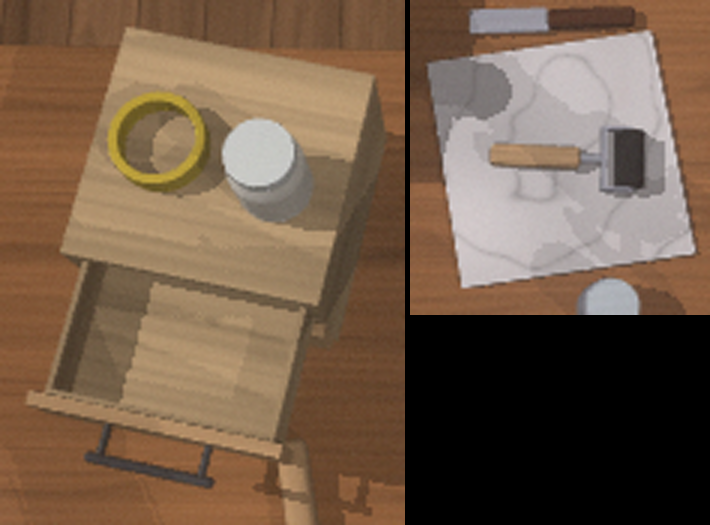

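Crop: on the right, the slab's roller measures about 168 x 72 mm (the other two are 237 and 122 mm long), so it is the middle-sized one. Handle end is at (490,155), roller at (628,158). On the left, chest top corners are (127,28), (377,76), (318,304), (63,252); the panel top runs (28,397)-(280,457); the handle bar runs (90,458)-(212,484).

```bash
python3 - <<'E'
from h import *
o=get_obs()
p=viewer.grab_frame("top")
c=lambda *a:np.array(a)/3+[105,70]
top=ground(p,c([127,28],[377,76],[318,304],[63,252]),.17)[:,:2];print("top BL BR FR FL",np.round(top,3).tolist())
pan=ground(p,c([28,397],[280,457]),.157)[:,:2];print("panel",np.round(pan,3).tolist())
bar=ground(p,c([90,458],[212,484]),.132)[:,:2];print("bar",np.round(bar,3).tolist())
d=top[2]-top[3];e=top[0:2].mean(0)-top[2:].mean(0)
print("yaw x-axis from front edge",np.degrees(np.arctan2(d[0],-d[1])),"from depth",np.degrees(np.arctan2(e[1],e[0])),np.linalg.norm(d),np.linalg.norm(e))
d=pan[1]-pan[0];print(np.degrees(np.arctan2(d[0],-d[1])),np.linalg.norm(d))
d=bar[1]-bar[0];print(np.degrees(np.arctan2(d[0],-d[1])),np.linalg.norm(d))
b=lambda *a:np.array([(x-410,y) for x,y in a])/3+[260,130]
print("br",np.round(ground(p,b([490,155],[580,156],[602,159],[645,158]),.022),3).tolist())
Rm=R.from_rotvec(o["orientation"]).as_matrix();print(np.round(Rm,3).tolist(),o["clock"])
for n in ("wrist",): print(np.round(viewer.grab_frame(n)["hand_eye"],3).tolist())
E
```

```text
top BL BR FR FL [[0.877, 0.297], [0.827, 0.04], [0.59, 0.09], [0.639, 0.341]]
panel [[0.497, 0.368], [0.443, 0.122]]
bar [[0.442, 0.312], [0.419, 0.191]]
yaw x-axis from front edge -10.982755246781926 from depth -11.224228247915391 0.25589670176023693 0.24216787401580775
-12.439107235754225 0.25154836162909056
-10.996776737538122 0.12298134341046929
br [[0.596, -0.14, 0.022], [0.596, -0.239, 0.022], [0.593, -0.263, 0.022], [0.595, -0.31, 0.022]]
[[0.924, 0.383, 0.0], [0.383, -0.924, 0.0], [0.0, -0.0, -1.0]] 1.5
[[0.001, 0.949, 0.316, 0.082], [1.0, -0.001, -0.001, 0.0], [-0.0, 0.316, -0.949, -0.142], [0.0, 0.0, 0.0, 1.0]]
```

Call:
play_rows --commands '[[[-1, 0.5, -0.27, 0, 0], [-1, 1, -0.53, 0, 0], [-1, 1, -0.53, 0, 0], [-1, 1, -0.53, 0, 0], [-1, 1, -0.53, 0, 0], [-1, 1, -0.53, 0, 0], [-1, 1, -0.53, 0, 0]]]'

```text
clock: 2.18
tcp_pos: [0.4076, -0.4437, 0.2316]
orientation: [-3.077, -0.627, -0.004]
contact_force: [0.3, 0.6, 0.1]
grip_width: 0.0855
gripper_force: 0.0
```

Call:
play_rows --commands '[[[-1, 0.5, -0.27, 0, 0], [-1, 1, -0.53, 0, 0], [-1, 1, -0.53, 0, 0], [-1, 1, -0.53, 0, 0], [-1, 1, -0.53, 0, 0], [-1, 1, -0.53, 0, 0], [-1, 1, -0.53, 0, 0]]]'

```text
clock: 2.77
tcp_pos: [0.5504, -0.2692, 0.2314]
orientation: [-3.077, -0.625, -0.004]
contact_force: [0.1, 0.8, -0.9]
grip_width: 0.0854
gripper_force: 0.0
```

Call:
play_rows --commands '[[[-1, 0.35, -0.18, 0, -0.75], [-1, 0.35, -0.18, 0, -0.75], [-1, 0.35, -0.18, 0, -0.75], [-1, 0.35, -0.18, 0, -0.75], [-1, 0.35, -0.18, 0, -0.75], [-1, 0.35, -0.18, 0, -0.75], [-1, 0.35, -0.18, 0, -0.75], [-1, 0.35, -0.18, 0, -0.75], [-1, 0.35, -0.18, 0, -0.75], [-1, 0.35, -0.18, 0, -0.75], [-1, 0.35, -0.18, 0, -0.75], [-1, 0.35, -0.18, 0, -0.75]]]'

```text
clock: 3.77
tcp_pos: [0.5971, -0.2162, 0.2312]
orientation: [2.226, 2.217, -0.001]
contact_force: [0.1, -0.5, -1.0]
grip_width: 0.0857
gripper_force: 0.0
```

```bash
python3 - <<'E'
from h import *
o=get_obs();p=viewer.grab_frame("wrist");save(p,"w1.png")
Rm=R.from_rotvec(o["orientation"]).as_matrix();print(np.round(o["tcp_pos"],4),np.round(Rm,3).tolist(),o["clock"])
for d in viewer.trace(p,"brayer"):
    v,u=np.nonzero(d["pixels"]);G=ground(p,np.c_[u,v],.025,o)[:,:2]
    print(d["score"],d["rect"],np.round(G.mean(0),3),cv2.minAreaRect((G*1000).astype(np.float32)))
    # handle strip: centre per y bin
    for y in np.arange(-.31,-.13,.015):
        s=G[abs(G[:,1]-y)<.003,0]
        if len(s): print(round(y,3),np.round([s.min(),s.max(),(s.min()+s.max())/2],4))
    break
E
```

```text
[ 0.5971 -0.2162  0.2312] [[0.004, 1.0, -0.0], [1.0, -0.004, -0.0], [-0.0, -0.0, -1.0]] 3.7667
0.92 [220.8, 84.5, 291.5, 244.8] [ 0.597 -0.236] ((597.3161010742188, -222.30917358398438), (171.62103271484375, 72.70043182373047), 87.97415924072266)
-0.31 [0.5761 0.6236 0.5998]
-0.295 [0.5585 0.6312 0.5948]
-0.28 [0.5588 0.6309 0.5949]
-0.265 [0.5593 0.6317 0.5955]
-0.25 [0.5912 0.601  0.5961]
-0.235 [0.5861 0.6063 0.5962]
-0.22 [0.5852 0.6084 0.5968]
-0.205 [0.5864 0.6093 0.5979]
-0.19 [0.5866 0.6092 0.5979]
-0.175 [0.5868 0.6101 0.5985]
-0.16 [0.587  0.6109 0.599 ]
-0.145 [0.5882 0.6108 0.5995]
```

View pics/w1.png

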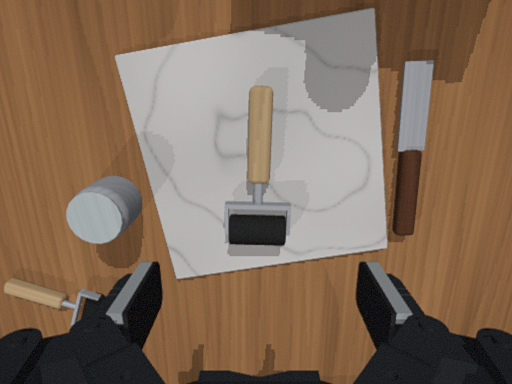

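The wrist view shows the roller at (258,165) on the slab, the tin at (105,210) and the knife at (410,150), both clear. The roller's yaw is −91.8°, and the grip point is at about (0.597, −0.211).

Call:
play_rows --commands '[[[-0.3, 0.025, 0, 0.2, 0.018], [-0.3, 0.025, 0, 0.4, 0.018], [-0.3, 0.025, 0, 0.6, 0.018], [-0.3, 0.025, 0, 0.8, 0.018], [-0.3, 0.025, 0, 0.9, 0.018], [-0.3, 0.025, 0, 0.98, 0.018], [-0.3, 0.025, 0, 0.98, 0.018], [-0.3, 0.025, 0, 0.98, 0.018]]]'

```text
clock: 4.53
tcp_pos: [0.5972, -0.2096, 0.0348]
orientation: [-2.252, -2.188, 0.002]
contact_force: [0.1, -1.3, 1.0]
grip_width: 0.0553
gripper_force: 0.0
```

Call:
play_rows --commands '[[[-0.3, 0, 0, 0.04, 0], [-0.3, 0, 0, 0.08, 0], [-0.3, 0, 0, 0.11, 0], [-0.3, 0, 0, 0.11, 0], [-0.3, 0, 0, 0.11, 0]]]'

```text
clock: 4.95
tcp_pos: [0.5975, -0.2096, 0.0132]
orientation: [-2.252, -2.19, 0.0]
contact_force: [0.7, 0.2, -0.5]
grip_width: 0.0559
gripper_force: 0.0
```

Call:
play_rows --commands '[[[1, 0, 0, 0, 0], [1, 0, 0, 0, 0], [1, 0, 0, 0, 0], [1, 0, 0, 0, 0], [1, 0, 0, 0, 0], [1, 0, 0, 0, 0], [1, 0, 0, 0, 0], [1, 0, 0, 0, 0]]]' --grip_force 50

```text
clock: 5.62
tcp_pos: [0.5982, -0.2097, 0.0139]
orientation: [2.252, 2.189, 0.001]
contact_force: [0.5, 0.4, 6.2]
grip_width: 0.0225
gripper_force: 50.1
```

Call:
play_rows --commands '[[[1, 0, 0, -0.1, 0], [1, 0, 0, -0.25, 0], [1, 0, 0, -0.4, 0], [1, 0, 0, -0.55, 0], [1, 0, 0, -0.7, 0], [1, 0, 0, -0.85, 0], [1, 0, 0, -1, 0], [1, 0, 0, -1, 0], [1, 0, 0, -1, 0]]]'

```text
clock: 6.37
tcp_pos: [0.5984, -0.2098, 0.2148]
orientation: [2.251, 2.188, 0.002]
contact_force: [0.5, 0.5, -1.7]
grip_width: 0.0228
gripper_force: 49.4
```

Call:
play_rows --commands '[[[1, 0.1, -0.02, 0, 0.02], [1, 0.25, -0.04, 0, 0.05], [1, 0.4, -0.06, 0, 0.104], [1, 0.55, -0.09, 0, 0.104], [1, 0.7, -0.11, 0, 0.104], [1, 0.85, -0.14, 0, 0.104], [1, 1, -0.16, 0, 0.104], [1, 1, -0.16, 0, 0.104]]]'

```text
clock: 7.03
tcp_pos: [0.5691, -0.0007, 0.2116]
orientation: [-2.41, -2.007, 0.0]
contact_force: [-0.3, 1.1, -0.9]
grip_width: 0.0231
gripper_force: 49.3
```

```bash
python3 - <<'E'
from h import *
o=get_obs();Rm=R.from_rotvec(o["orientation"]).as_matrix()
d=np.array([0.5485,0.2417,0.2])-o["tcp_pos"];print(o["tcp_pos"],np.round(Rm,3).tolist(),np.round(Rm.T@d/0.2,3),o["grip_width"],o["gripper_force"],o["clock"])
E
```

```text
[ 0.5690882  -0.00072665  0.2116207 ] [[0.181, 0.983, -0.003], [0.983, -0.181, 0.004], [0.003, -0.004, -1.0]] [ 1.173 -0.32   0.063] 0.023089047226193503 49.30343449115753 7.0333
```

Call:
play_rows --commands '[[[1, 0.15, -0.04, 0, 0], [1, 0.3, -0.08, 0, 0], [1, 0.45, -0.12, 0, 0], [1, 0.6, -0.16, 0, 0], [1, 0.75, -0.21, 0, 0], [1, 0.9, -0.26, 0, 0], [1, 1, -0.3, 0, 0], [1, 1, -0.32, 0, 0], [1, 1, -0.32, 0, 0]]]'

```text
clock: 7.78
tcp_pos: [0.5445, 0.2009, 0.2114]
orientation: [-2.419, -2.002, 0.005]
contact_force: [0.1, -0.6, -1.5]
grip_width: 0.0232
gripper_force: 49.4
```

Call:
play_rows --commands '[[[1, 0.1, 0, 0, 0.01], [1, 0.18, 0, 0, 0.01], [1, 0.18, 0, 0, 0.01], [1, 0.18, 0, 0, 0.01]]]'

```text
clock: 8.12
tcp_pos: [0.5533, 0.2353, 0.2126]
orientation: [-2.438, -1.981, 0.002]
contact_force: [-0.1, -0.9, -1.5]
grip_width: 0.0228
gripper_force: 49.3
```

```bash
python3 - <<'E'
from h import *
o=get_obs();Rm=R.from_rotvec(o["orientation"]).as_matrix();print(o["tcp_pos"],np.round(Rm,3).tolist(),o["grip_width"],o["clock"])
p=viewer.grab_frame("wrist");q=viewer.grab_frame("top")
X=np.array([.981,-.194,0]);Y=np.array([.194,.981,0]);O=np.array([.6,.2184,0])
def draw(im,p,o,s,off):
    pts=[(.015,-.13,.17),(.015,.13,.17),(-.116,.109,.1),(-.116,-.109,.1),(-.138,-.13,.157),(-.138,.13,.157)]
    for a in pts:
        u=(proj(p,O+a[0]*X+a[1]*Y+np.array([0,0,a[2]]),o)[0]-off)*s
        cv2.circle(im,tuple(int(round(t)) for t in u),3,(255,0,0),1)
im=p["pixels"].copy();draw(im,p,o,1,np.zeros(2));
t=np.ascontiguousarray(cv2.resize(q["pixels"][70:245,105:240],None,fx=2,fy=2));draw(t,q,None,2,np.array([105,70]))
c=np.zeros((384,790,3),np.uint8);c[:,:512]=im;c[:350,515:785]=t
cv2.imwrite("pics/w2.png",c[:,:,::-1])
E
```

```text
[0.5533196  0.23526647 0.2125732 ] [[0.205, 0.979, -0.001], [0.979, -0.205, -0.0], [-0.0, -0.001, -1.0]] 0.022794603201485863 8.1167
```

View pics/w2.png

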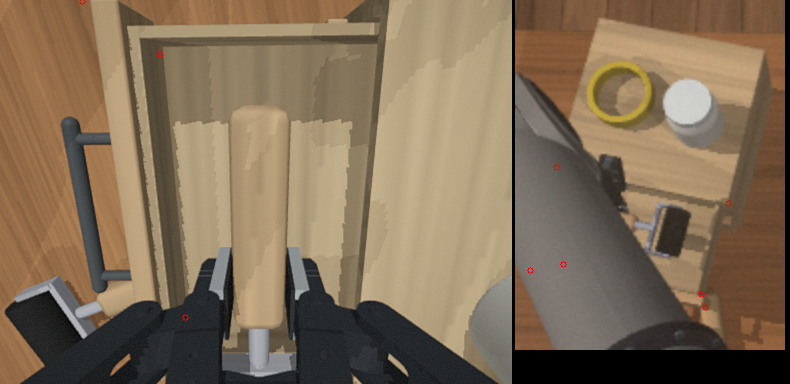

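The wrist view shows the handle over the open drawer at (260,215), with the drawer's front panel at (130,150) and the board edge at about (368,200). I'll check the fit by back-projecting these before lowering.

```bash
python3 - <<'E'
from h import *
o=get_obs();p=viewer.grab_frame("wrist")
X=np.array([.981,-.194]);Y=np.array([.194,.981]);O=np.array([.6,.2184])
for n,uv,z in(("edge",(384,50),.17),("edge",(368,230),.17),("panel in",(133,30),.157),("panel in",(160,290),.157),("panel out",(93,20),.157),("panel out",(128,250),.157),("side",(250,30),.148),("floor front-side",(165,48),.1),("floor front",(182,240),.1),("bar",(70,125),.132),("bar",(98,285),.132)):
    g=ground(p,uv,z,o)[0,:2]-O;print(n,np.round([g@X,g@Y],4))
E
```

```text
edge [0.0159 0.1024]
edge [0.0168 0.0043]
panel in [-0.1129  0.1148]
panel in [-0.1152 -0.0442]
panel out [-0.1332  0.1198]
panel out [-0.1328 -0.0139]
side [-0.0514  0.1153]
floor front-side [-0.1114  0.1113]
floor front [-0.1118 -0.0345]
bar [-0.1691  0.0633]
bar [-0.1704 -0.056 ]
```

Call:
play_rows --commands '[[[1, 0.027, 0, 0.05, 0], [1, 0.027, 0, 0.15, 0], [1, 0.027, 0, 0.25, 0], [1, 0.027, 0, 0.35, 0], [1, 0.027, 0, 0.42, 0], [1, 0.027, 0, 0.47, 0], [1, 0.027, 0, 0.5, 0], [1, 0.027, 0, 0.5, 0], [1, 0.027, 0, 0.5, 0]]]'

```text
clock: 9.02
tcp_pos: [0.5548, 0.2405, 0.1135]
orientation: [2.439, 1.98, 0.001]
contact_force: [-0.1, 0.3, -0.9]
grip_width: 0.023
gripper_force: 49.3
```

Call:
play_rows --commands '[[[1, 0, 0, 0.01, 0], [1, 0, 0, 0.02, 0], [1, 0, 0, 0.025, 0], [1, 0, 0, 0.025, 0], [1, 0, 0, 0.025, 0]]]'

```text
clock: 9.43
tcp_pos: [0.5546, 0.2404, 0.1085]
orientation: [2.439, 1.98, 0.001]
contact_force: [0.1, 0.0, -1.7]
grip_width: 0.0228
gripper_force: 49.3
```

Call:
play_rows --commands '[[[1, 0, 0, 0.005, 0], [1, 0, 0, 0.01, 0], [1, 0, 0, 0.015, 0], [1, 0, 0, 0.015, 0]]]'

```text
clock: 9.77
tcp_pos: [0.555, 0.2403, 0.1059]
orientation: [2.439, 1.979, 0.001]
contact_force: [0.2, -1.1, 3.4]
grip_width: 0.0228
gripper_force: 49.9
```

Force has turned upward, so the roller is on the floor. Releasing in steps.

Call:
play_rows --commands '[[[0.3, 0, 0, 0, 0], [0.3, 0, 0, 0, 0], [0.1, 0, 0, 0, 0], [0.0, 0, 0, 0, 0], [0.0, 0, 0, 0, 0], [0.0, 0, 0, 0, 0]]]' --grip_force 20

```text
clock: 10.27
tcp_pos: [0.5545, 0.2404, 0.1052]
orientation: [-2.439, -1.98, 0.0]
contact_force: [0.3, 0.3, 0.0]
grip_width: 0.0427
gripper_force: 0.0
```

Call:
play_rows --commands '[[[0, 0, 0, -0.05, 0], [0, 0, 0, -0.15, 0], [0, 0, 0, -0.3, 0], [0, 0, 0, -0.45, 0], [0, 0, 0, -0.6, 0], [0, 0, 0, -0.75, 0], [0, 0, 0, -0.75, 0]]]'

```text
clock: 10.85
tcp_pos: [0.5572, 0.2425, 0.2629]
orientation: [2.437, 1.978, 0.017]
contact_force: [0.8, 1.2, 1.3]
grip_width: 0.0424
gripper_force: 0.0
```

```bash
python3 - <<'E'
from h import *
o=get_obs();p=viewer.grab_frame("wrist");save(p,"w3.png");Rm=R.from_rotvec(o["orientation"]).as_matrix();print(o["tcp_pos"],np.round(Rm,3).tolist(),o["clock"],o["joints"])
E
```

```text
[0.5571908  0.24247629 0.26288337] [[0.206, 0.979, 0.01], [0.979, -0.206, 0.005], [0.007, 0.009, -1.0]] 10.85 [-0.1257769   0.37864056 -0.50562582  1.66870019  0.20064908  1.13468323
 -0.89176393]
```

View pics/w3.png

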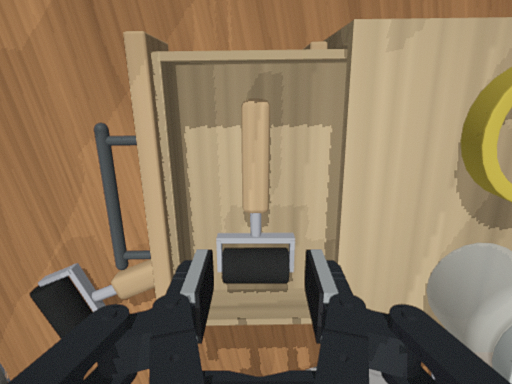

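The roller lies flat in the drawer at (256,190), released and clear of the walls. Next I go round to the front of the bar with the fingers closed, then lower.

Call:
play_rows --commands '[[[0.5, -0.08, -0.15, 0, 0], [1, -0.08, -0.32, 0, 0], [1, -0.08, -0.5, 0, 0], [1, -0.08, -0.65, 0, 0], [1, -0.08, -0.8, 0, 0], [1, -0.08, -0.86, 0, 0], [1, -0.08, -0.86, 0, 0], [1, -0.08, -0.86, 0, 0]]]'

```text
clock: 11.57
tcp_pos: [0.3831, 0.2599, 0.2554]
orientation: [2.438, 1.98, 0.001]
contact_force: [0.6, -0.2, -0.5]
grip_width: 0.0002
gripper_force: 0.0
```

```bash
python3 - <<'E'
from h import *
o=get_obs();print(o["tcp_pos"],R.from_rotvec(o["orientation"]).as_matrix().round(3).tolist());d=o["tcp_pos"][:2]-[.6,.2184];print(d@[.981,-.194],d@[.194,.981],o["joints"].round(2),o["grip_width"])
E
```

```text
[0.38313421 0.25990393 0.25535158] [[0.205, 0.979, 0.001], [0.979, -0.205, -0.0], [-0.0, 0.001, -1.0]]
-0.22079709916920842 -0.0013566051811374283 [-0.18  0.15 -0.6   1.98  0.1   1.04 -1.03] 0.00024589799347737607
```

Call:
play_rows --commands '[[[1, 0, 0, 0.12, 0], [1, 0, 0, 0.27, 0], [1, 0, 0, 0.42, 0], [1, 0, 0, 0.57, 0], [1, 0, 0, 0.67, 0], [1, 0, 0, 0.7, 0], [1, 0, 0, 0.7, 0], [1, 0, 0, 0.7, 0]]]'

```text
clock: 12.23
tcp_pos: [0.384, 0.2603, 0.1157]
orientation: [-2.44, -1.978, -0.001]
contact_force: [1.0, 0.5, -0.1]
grip_width: -0.0
gripper_force: 0.0
```

Call:
play_rows --commands '[[[1, 0, 0.05, 0, 0], [1, 0, 0.1, 0, 0], [1, 0, 0.15, 0, 0], [1, 0, 0.2, 0, 0], [1, 0, 0.25, 0, 0], [1, 0, 0.3, 0, 0], [1, 0, 0.35, 0, 0], [1, 0, 0.4, 0, 0], [1, 0, 0.45, 0, 0], [1, 0, 0.5, 0, 0], [1, 0, 0.55, 0, 0], [1, 0, 0.6, 0, 0]]]'

```text
clock: 13.23
tcp_pos: [0.5012, 0.2353, 0.1152]
orientation: [-2.439, -1.98, 0.0]
contact_force: [-1.0, 1.6, 0.4]
grip_width: -0.0005
gripper_force: 0.7
```

```bash
python3 - <<'E'
from h import *
o=get_obs();p=viewer.grab_frame("wrist");save(p,"w4.png");d=o["tcp_pos"][:2]-[.6,.2184];print(d@[.981,-.194],d@[.194,.981],o["tcp_pos"],o["contact_force"])
E
```

```text
-0.10018327897033116 -0.002589404619309031 [0.50121756 0.2352954  0.11520437] [-1.02398211  1.5951588   0.39009073]
```

View pics/w4.png

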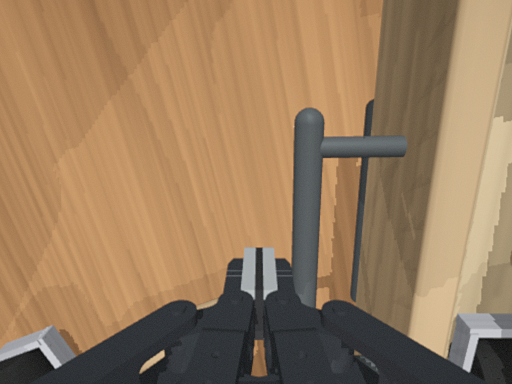

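The wrist view shows the fingers touching the bar at (305,290) and the drawer partly pushed in. Continuing slowly.

Call:
play_rows --commands '[[[1, 0, 0.03, 0, 0], [1, 0, 0.06, 0, 0], [1, 0, 0.09, 0, 0], [1, 0, 0.12, 0, 0], [1, 0, 0.14, 0, 0], [1, 0, 0.16, 0, 0], [1, 0, 0.175, 0, 0], [1, 0, 0.19, 0, 0], [1, 0, 0.2, 0, 0], [1, 0, 0.2, 0, 0]]]'

```text
clock: 14.12
tcp_pos: [0.5401, 0.227, 0.1154]
orientation: [2.439, 1.979, 0.001]
contact_force: [-0.5, 0.3, -0.5]
grip_width: -0.0002
gripper_force: 0.0
```

Call:
play_rows --commands '[[[1, 0, 0.01, 0, 0], [1, 0, 0.02, 0, 0], [1, 0, 0.03, 0, 0], [1, 0, 0.03, 0, 0]]]'

```text
clock: 14.45
tcp_pos: [0.546, 0.2259, 0.1154]
orientation: [2.439, 1.979, 0.001]
contact_force: [-1.0, -0.1, -0.1]
grip_width: -0.0001
gripper_force: 0.1
```

Call:
play_rows --commands '[[[1, 0, 0.01, 0, 0], [1, 0, 0.02, 0, 0], [1, 0, 0.03, 0, 0], [1, 0, 0.03, 0, 0]]]'

```text
clock: 14.78
tcp_pos: [0.5468, 0.2257, 0.1151]
orientation: [-2.434, -1.98, 0.011]
contact_force: [-14.7, -0.1, 10.1]
grip_width: -0.0001
gripper_force: 7.2
```

```bash
python3 - <<'E'
from h import *
o=get_obs();p=viewer.grab_frame("wrist");q=viewer.grab_frame("scene");d=o["tcp_pos"][:2]-[.6,.2184];print(d@[.981,-.194],o["contact_force"])
c=np.zeros((384,800,3),np.uint8);c[:,:512]=p["pixels"];c[:288,515:800]=cv2.resize(q["pixels"][30:174,120:262],(285,288));cv2.imwrite("pics/w5.png",c[:,:,::-1])
E
```

```text
-0.053567810025879785 [-14.66614398  -0.06050793  10.14683098]
```

View pics/w5.png

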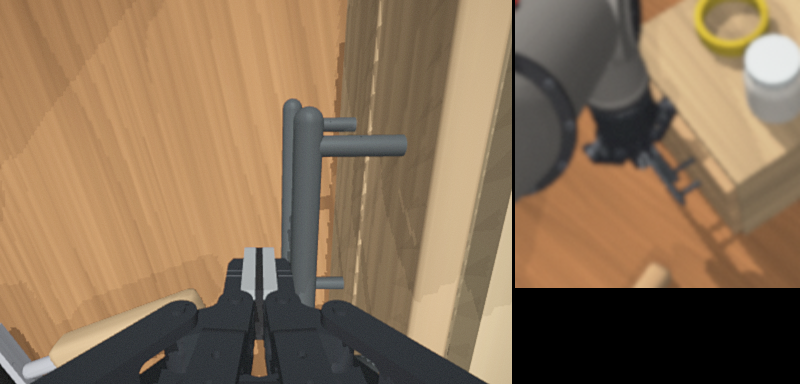

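The drawer has hit a hard stop (15 N) and the upper and lower bars line up at (308,150)/(292,150). I'll back off and verify.

Call:
play_rows --commands '[[[1, 0, -0.05, 0, 0], [1, 0, -0.15, 0, 0], [1, 0, -0.3, 0, 0], [1, 0, -0.4, 0, 0], [1, 0, -0.4, 0, 0]]]'

```text
clock: 15.3
tcp_pos: [0.4689, 0.2425, 0.1153]
orientation: [-2.434, -1.985, 0.002]
contact_force: [-0.1, -0.7, 0.2]
grip_width: -0.0003
gripper_force: 0.0
```

Call:
play_rows --commands '[[[1, 0, 0, -0.15, 0], [1, 0, 0, -0.35, 0], [1, 0, 0, -0.55, 0], [1, 0, 0, -0.75, 0], [1, 0, 0, -0.85, 0], [1, 0, 0, -0.85, 0], [1, 0, 0, -0.85, 0]]]'

```text
clock: 15.88
tcp_pos: [0.4742, 0.2413, 0.2868]
orientation: [2.439, 1.978, 0.006]
contact_force: [-0.2, 0.2, -0.1]
grip_width: -0.0001
gripper_force: 0.0
```

```bash
python3 - <<'E'
from h import *
o=get_obs();p=viewer.grab_frame("wrist");save(p,"w6.png");print(o["tcp_pos"],o["contact_force"],o["clock"])
X=np.array([.981,-.194]);Y=np.array([.194,.981]);O=np.array([.6,.2184])
for d in viewer.trace(p,"unit_drawer0_handle")[:1]:
    v,u=np.nonzero(d["pixels"]);print(d["score"],d["rect"])
E
```

```text
[0.47418043 0.24134915 0.2867917 ] [-0.24195202  0.21895236 -0.14195325] 15.8833
0.81 [351.2, 3.8, 457.2, 304.9]
```

View pics/w6.png

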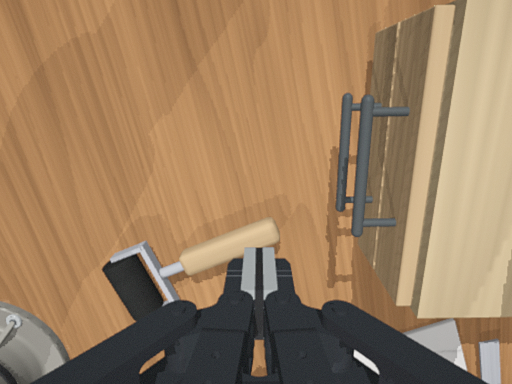

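```bash
python3 - <<'E'
from h import *
o=get_obs();p=viewer.grab_frame("wrist")
X=np.array([.981,-.194]);Y=np.array([.194,.981]);O=np.array([.6,.2184])
for n,uv,zs in(("bar",[(368,98),(357,234)],(.132,)),("low bar",[(347,96),(341,209)],(.045,.05,.055,.06)),("panel top outer",[(434,10),(400,303)],(.157,)),("panel top inner",[(452,8),(412,303)],(.157,)),("board edge",[(462,12),(420,315)],(.17,))):
  for z in zs:
    g=ground(p,uv,z,o)[:,:2]-O;print(n,z,np.round(g@X,4),np.round(g@Y,4))
E
```

```text
bar 0.132 [-0.0368 -0.036 ] [ 0.0657 -0.0581]
low bar 0.045 [-0.0328 -0.0309] [ 0.0643 -0.0655]
low bar 0.05 [-0.0341 -0.0321] [ 0.0645 -0.0636]
low bar 0.055 [-0.0353 -0.0334] [ 0.0647 -0.0617]
low bar 0.06 [-0.0366 -0.0347] [ 0.0649 -0.0598]
panel top outer 0.157 [-0.0033  0.0019] [ 0.1259 -0.1174]
panel top inner 0.157 [0.0092 0.0131] [ 0.127  -0.1176]
board edge 0.17 [0.0097 0.0152] [ 0.1222 -0.1209]
```

The bar is at −0.036 m and the panel is flush with the chest front, so the drawer is shut. Handing in.

```bash
python3 -c "
from h import *
print(r.hand_in())"
```

```text
the job is handed in; nothing more can be done
None
```

The middle-sized ink roller was set down flat in the top drawer and released, the drawer was then pushed gently shut against its stop, and the job is handed in (no verdict was returned).

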